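# Fasten the open cover stud with the stud key

## Task

The cover of the instrument case on the worktop is held by two slotted quarter-turn studs; one is still open (its slot points roughly from the case's front to its back), the other is fastened (slot along the front edge) and must stay so. Take the stud key out of its holder, set its blade in the open stud's slot, press the stud in gently and turn it clockwise, feeling for the stop about a quarter turn on, then ease off so that it springs up into its catch; do not force it against the stop. Then stand the key back in its holder, fully home, and leave the other things where they are.

Things in the scene. Friction and masses are not known exactly. Their poses are not given: they have to be found in the camera images.
- key: stud key, 118 mm long, 0.09 kg, upright in the holder, at any yaw. Origin: middle of the blade's lower edge, z up. Steel blade 22 mm wide (key x), 3 thick (key y), 10 long; shank 10 across; collar 40 across, 47 to 51 mm above the origin; black square handle 22 x 22 mm (faces square to key x and y) from 51 to 118 mm
- holder: grey key holder, a fixed block 64 x 64 x 50 mm with an upright round hole through it, 28 mm across; origin under its centre. The key's collar rests on the top (key origin 3 mm above the worktop)
- holder_hole0 (a point): centre of the mouth of the holder's hole, 50 mm above the worktop
- case: fixed grey instrument case, 160 mm front to back (case x) by 220 mm wide (case y) by 55 mm high, with an aluminium cover on top; origin under its centre; its front faces the robot
- stud_1: the open stud (left or right one): round steel stud, 32 mm across, near the front edge of the case's cover, with a slot across its top; origin on its axis at the cover's surface (55 mm above the worktop), z up, x from the case's front to its back. Its spring pushes back with 6 N at first, 11 N when pressed in fully (6 mm); then a hard stop. More than 0.2 N m at the turning stop is too much
- stud_1_slot (a point): centre of the slot's mouth in the top of the open stud (13 mm above the cover when not pressed); turns and sinks with the stud; x along the slot. The slot is 4.4 mm wide with a chamfered mouth, 5.5 mm deep, and open at both ends
- stud_1_turn (a joint): angle of the open stud, grows clockwise seen from above; -0.15 to 0.15 at the start (slot roughly along case x). The middle of the catch, hidden under the cover, lies somewhere from 1.05 to 1.75; the stud has 0.05 of play either way in it, and a solid stop ends the turn 0.05 beyond. Between start and catch a ledge keeps the stud pressed in by 3 mm
- stud_1_press (a joint): how far the open stud is pressed in, 0 (sprung up) to 0.006 m; it must be pressed in by more than 3 mm to turn at all; back at 0 in the catch
- stud_2: the fastened stud, 140 mm beside the open one and of the same make; origin and axes likewise
- stud_2_turn (a joint): angle of the fastened stud, clockwise from above; about 1.4 when fastened (slot roughly along case y)
- stud_2_press (a joint): how far the fastened stud is pressed in, 0 to 0.006 m
- jar_12: bystander: squat white jar with a black lid, 66 mm across, 60 mm tall; origin under its centre, z up
- pot_small_1: bystander: small white pot, 55 mm across, 46 mm tall; origin under its centre, z up
- drop_bottle_1: bystander: small brown dropper bottle with a white cap, 36 mm across, 88 mm tall; origin under its centre, z up
Mind the look-alikes: they are no part of the job. Leave any green look-alike of the key alone. Leave any purple look-alike of the holder alone.

How it is judged:
By the outcome, as a careful person would: the job done as asked, in the order asked, and still so for the second after the job is handed in, with the robot touching nothing.
It also fails if it takes over 64 s, if anything falls off the work surface, if the arm or the gripper's body presses on something with over 40 N, if the wrist force passes 120 N, or if a joint passes its speed limit or range.

## Robot

A 6-joint arm with a two-finger parallel gripper is mounted at the origin on a cart in front of the work surface, level with it; the furniture and walls round the work are solid. World frame = base frame: x ahead of the robot, y to its left, z up, the work surface at z = 0. Lengths are in m, angles in rad, forces in N, time in s.
With the tool pointing down it reaches from about 0.25 to 0.775 m from the base axis. Payload 4 kg.
Tool frame: the origin (TCP) lies at the very end of the fingers, on their centre line; the grasp point (between the pads) lies 19 mm behind it; z points along the fingers, y is the line along which they close (so a half turn about z gives the same grasp; the last joint's range is limited). The gripper opens to 94 mm and grips with 3 to 60 N. Pads are 16 mm wide; open, the fingers measure 119 mm over their backs; the gripper's body (75 mm by 177 mm) begins 78 mm behind the grasp point.
Start: joints at [-1.373, 0.087, 1.371, -0, 1.684, -0.103], TCP at [0.163, -0.525, 0.206] pointing down, gripper open.
Joint ranges: [-3.1, 3.1], [-0.76, 2.03], [0.27, 2.55], [-1.08, 4.22], [0.17, 2.65], [-2.57, 2.57]. Speed limits (rad/s): [2.79, 2.79, 3.14, 3.14, 3.14, 3.14].

## Interface

Orientations are given as [roll, pitch, yaw] about the fixed x, y, z axes, in that order (R = Rz(yaw) Ry(pitch) Rx(roll)).
In Python, from cell import robot gives the robot as it stands.
- The arm moves only by the tool drive_tool, never from a script. Its argument "plan" is a list of rows, each a list of 5 numbers: the closure, from 0 (fully open) to 1 (shut), then the shift along the tool's x, y, z in mm, then the turn about the tool's z in units of 8 degrees (1.0 is 8 degrees). A call has 1 to 8 rows; each row shifts and turns the commanded pose from where the row before left it, along the tool's axes as they then stand; what a row does not reach is not made up. A row lasts 1/10 s, in which the tool goes at most 50 mm and 8.59 degrees, less where a joint would pass 70% of its speed; a pose out of reach is approached as far as the arm can. A call with a gripper value outside its range is refused whole. The fingers move at their own pace and stop on an object; "newtons" is the grip in N (left out, the last holds). Time passes only in rows, so rows that do not move let the fingers close. It gives the time, the measured TCP pose, the force, the opening and the grip force at its end, in the units of the state.
- robot.get_state(): the state, without advancing time (a new reading comes with each control period).
- robot.read_camera(name): name is "scene" or "top" or "wrist"; returns the picture (420x560x3 uint8, red, green, blue); there is no depth.
- robot.camera_info(name): a dict with "vertical_fov" (degrees; the focal length in pixels is half the picture's height over the tangent of half this angle, whatever the lens; pixels are square), "cx", "cy" (the principal point, pixels), "dist" ([k1, k2, p1, p2, k3] as OpenCV has them; the pictures are not rectified), "R" (3x3) and "t" (3): a world point X has camera coordinates R X + t. Camera axes: x right, y down, z forward; pixel columns grow to the right and rows downward; lengths in m; the calibration is good to about 2 mm. A picture is of the moment at which its call begins: read the wrist's pose just before it. camera_info takes no time and is no camera call; for the wrist camera it gives the pose at the moment of the call.
- robot.job_done(): hands the job in; it is judged then, once.
The state is a dict: "time_s": time; "joint_positions": joint angles; "joint_vel": joint speeds; "joint_efforts": joint torques, N m; "tcp_pos": TCP position; "eef_rot": TCP orientation; "force": force on the tool from outside, world axes, zero at the start; "torque": the same for the moment, N m; "width": finger opening in m; "finger_force": force on a finger pad.
Only numpy, scipy, OpenCV 4.12 (cv2) and the standard library are available. Lean on these libraries where they do the work, as an engineer would, in place of code of your own. Each camera call takes 0.05 s, during which the arm holds its last target. There are 200 camera calls.

## Working session

There is one attempt and no reset: what is moved stays moved. The work goes in short steps, Python scripts to look and compute and a tool call to move; the robot and the scene stay as the last step left them, time stands still between calls to the robot, and variables do not carry over. Pictures are saved under pics/ and viewed, at most 10 in all, crops included, and the job is handed in when it is done.

Besides the shell and the picture viewer there is one more tool, called in YAML: its name, and indented under it one key for each argument. drive_tool: Moves the arm, as the interface text tells. Its arguments: {"type":"object","properties":{"plan":{"type":"array","items":{"type":"array","items":{"type":"number"}}},"newtons":{"type":"number"}},"required":["plan"]}

```bash
mkdir -p pics; ls
cat > h.py <<'E'
import numpy as np, cv2
from cell import robot
def cam(n):
    i=robot.camera_info(n); im=robot.read_camera(n); return i,im
def K(i):
    f=210/np.tan(np.radians(i["vertical_fov"])/2); return np.array([[f,0,i["cx"]],[0,f,i["cy"]],[0,0,1]])
def ray(i,uv):
    p=cv2.undistortPoints(np.array([[uv]],float),K(i),np.array(i["dist"],float)).ravel()
    R=np.array(i["R"]);t=np.array(i["t"]); return -R.T@t, R.T@np.array([p[0],p[1],1])
def onz(i,uv,z):
    c,d=ray(i,uv); return c+d*(z-c[2])/d[2]
def proj(i,X):
    R=np.array(i["R"],float)
    return cv2.projectPoints(np.array(X,float).reshape(-1,1,3),cv2.Rodrigues(R)[0],np.array(i["t"],float),K(i),np.array(i["dist"],float))[0].reshape(-1,2)
def save(n,im): cv2.imwrite("pics/"+n+".png",im[:,:,::-1])
E
python3 - <<'E'
from h import *
for n in ["top","scene"]:
    i,im=cam(n); save(n+"0",im); np.save(n+"0.npy",im); print(n,ray(i,(i["cx"],i["cy"])),i["vertical_fov"])
print(robot.get_state())
E
```

```text
pics
top (array([ 0.31039641, -0.09018184,  0.90115549]), array([ 2.31322700e-01,  4.09457107e-04, -9.72876992e-01])) 55.941412613973164
scene (array([-0.10851128,  0.70949407,  0.57827945]), array([ 0.53203038, -0.70697145, -0.46597751])) 43.577593668144594
{'time_s': 0.1, 'joint_positions': array([-1.37309446e+00,  8.78838666e-02,  1.37208288e+00,  1.97655562e-05,
        1.68359452e+00, -1.03145810e-01]), 'joint_vel': array([ 0.00078839, -0.001951  , -0.00214108, -0.00098185, -0.00030325,
        0.00138545]), 'joint_efforts': array([ 1.91148843e-03, -3.41252017e+01, -3.03301764e+01,  7.19829462e-02,
        3.04636604e-02, -8.78361652e-05]), 'tcp_pos': array([ 0.16286352, -0.5248243 ,  0.20442997]), 'eef_rot': array([-3.13963653e+00, -2.22234120e-04,  3.00849663e-01]), 'force': array([ 0.33202339, -0.03064513,  0.78770488]), 'torque': array([-0.01168937, -0.02602438,  0.04266666]), 'finger_force': 0.0, 'width': 0.09397781215074598}
```

View pics/top0.png

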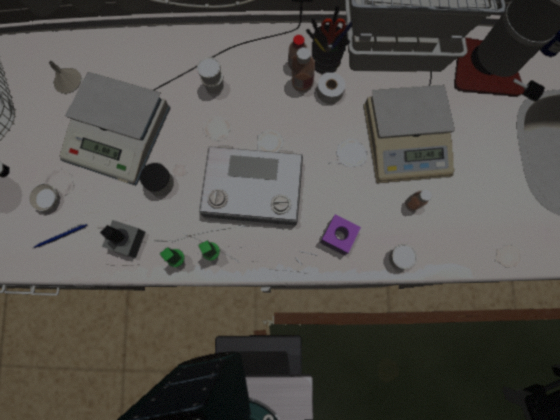

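View pics/scene0.png

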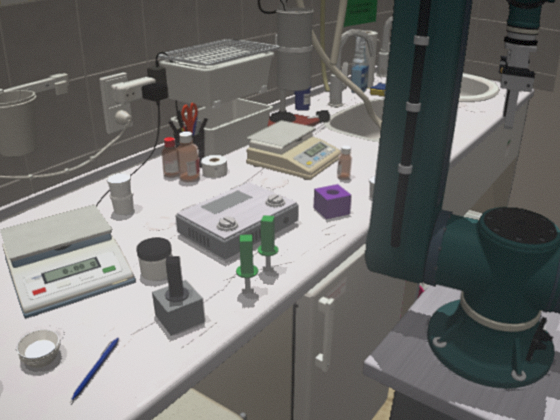

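The top view shows the case at (252,185), with studs at (217,198) and (281,203). Key candidates are the black one in the grey holder at (120,238) and two green ones at (173,258) and (209,250). Holder candidates are the grey one at (125,240) and the purple one at (341,235). Black key and grey holder fit the description. I'll confirm them and the stud slots in one enlarged crop.

Run:
```python
from h import *
im=np.load("top0.npy"); 
a=cv2.resize(im[210:270,85:165],None,fx=5,fy=5,interpolation=cv2.INTER_CUBIC)
b=cv2.resize(im[180:220,200:300],None,fx=4,fy=4,interpolation=cv2.INTER_CUBIC)
c=np.zeros((470,400,3),np.uint8); c[:300]=a; c[305:465]=b
c=cv2.convertScaleAbs(c,alpha=1.6)
save("crop0",c)
i=robot.camera_info("top")
for uv,z in [((116,234),.118),((128,240),.05),((217,198),.068),((281,203),.068)]: print(uv,onz(i,uv,z))
```

```text
(116, 234) [0.44398187 0.2421038  0.118     ]
(128, 240) [0.4421042  0.24253593 0.05      ]
(217, 198) [0.5310962  0.04453638 0.068     ]
(281, 203) [ 0.51864581 -0.09511886  0.068     ]
```

View pics/crop0.png

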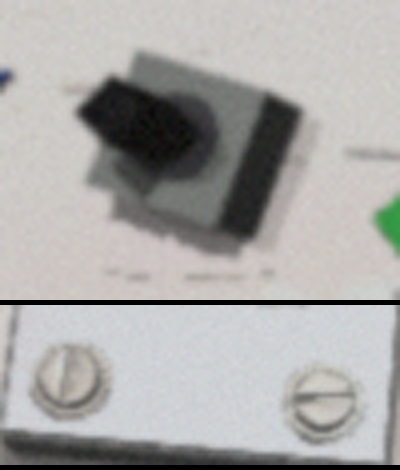

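The crop confirms the black key stands in the grey holder. The left stud (217,198) has its slot front to back, so it is the open one. The right stud (281,203) is fastened. Spacing measures 140 mm, as given. Next I check the wrist camera's mounting.

```bash
cat >> h.py <<'E'
def Rt(s):
    from scipy.spatial.transform import Rotation as Ro
    return Ro.from_euler("xyz",s["eef_rot"]).as_matrix()
def to(target,yaw=None):
    "tool-frame shift mm and turn units from the measured pose to a world target"
    s=robot.get_state(); R=Rt(s)
    print("t",s["time_s"],"tcp",s["tcp_pos"].round(4),"rot",s["eef_rot"].round(3),"F",s["force"].round(1),"T",s["torque"].round(2),"w",s["width"])
    print("shift mm",(R.T@(np.array(target)-s["tcp_pos"])*1000).round(1), "turn", None if yaw is None else round(-np.degrees((yaw-s["eef_rot"][2]+np.pi)%(2*np.pi)-np.pi)/8,2))
E
python3 - <<'E'
from h import *
i=robot.camera_info("wrist"); s=robot.get_state()
R=np.array(i["R"]);c=-R.T@np.array(i["t"])
print((Rt(s).T@(c-s["tcp_pos"])).round(4),(Rt(s).T@R.T).round(3),i["vertical_fov"],i["dist"])
to([.41,.23,.30])
E
```

```text
[ 0.0684  0.0008 -0.179 ] [[-0.001 -0.971 -0.237]
 [ 1.    -0.001 -0.002]
 [ 0.001 -0.237  0.971]] 67.16127015097248 [-0.04138136  0.          0.          0.          0.        ]
t 0.1 tcp [ 0.1629 -0.5248  0.2044] rot [-3.14  -0.     0.301] F [ 0.3 -0.   0.8] T [-0.01 -0.03  0.04] w 0.09397781215074598
shift mm [ 459.7 -647.9  -94.2] turn None
```

drive_tool:
  plan:
    - [0,34,-35,-8,0]
    - [0,34,-35,-8,0]
    - [0,34,-35,-8,0]
    - [0,34,-35,-8,0]
    - [0,34,-35,-8,0]
    - [0,35,-35,-6,0]
    - [0,35,-35,0,0]
    - [0,35,-35,0,0]

```text
time_s: 0.9
tcp_pos: [0.343, -0.1745, 0.2515]
eef_rot: [3.141, -0.001, 0.3]
force: [0.1, -1.1, -0.1]
width: 0.0936
finger_force: 0.0
```

drive_tool:
  plan:
    - [0,35,-35,0,0]
    - [0,35,-35,0,0]
    - [0,35,-35,0,0]
    - [0,35,-35,0,0]
    - [0,35,-35,0,0]
    - [0,0,0,0,0]

```text
time_s: 1.5
tcp_pos: [0.4588, 0.0475, 0.2501]
eef_rot: [-3.139, 0.001, 0.309]
force: [-0.5, -0.4, -0.1]
width: 0.0941
finger_force: 0.0
```

Run:
```python
from h import *
to([.41,.23,.30])
i,im=cam("wrist"); save("w1",im); np.save("w1.npy",im)
import pickle; pickle.dump(i,open("w1.pkl","wb"))
print(proj(i,[[.531,.0445,.068],[.5186,-.095,.068],[.44,.242,.05]]))
```

```text
t 1.5 tcp [0.4588 0.0475 0.2501] rot [-3.139e+00  1.000e-03  3.090e-01] F [-0.5 -0.4 -0.1] T [-0.06 -0.05  0.02] w 0.0940885137964266
shift mm [   9.  -188.8  -49.5] turn None
[[303.18305698 129.15690802]
 [413.97704561 177.6906859 ]
 [121.86601703 152.84736132]]
```

View pics/w1.png

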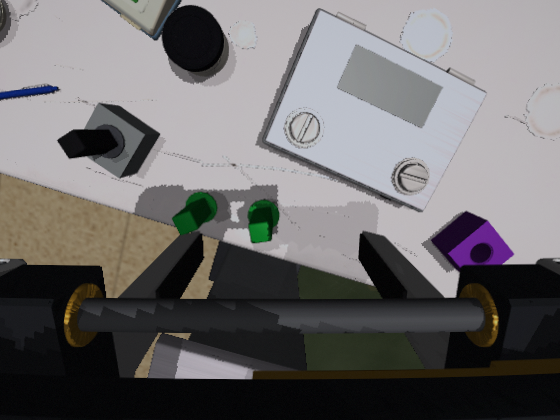

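The wrist view shows the stud with the open slot at (303,127), the fastened one at (412,177), the black key in the grey holder at about (100,142), green keys at (193,212) and (262,222), and the purple holder at (472,245). Projections agree with the pixels. Now I measure the slot, the key handle and the holder.

Run:
```python
from h import *
import pickle; i=pickle.load(open("w1.pkl","rb")); im=np.load("w1.npy"); g=cv2.cvtColor(im,cv2.COLOR_RGB2GRAY)
def up(x0,y0,w,h,f): return cv2.resize(im[y0:y0+h,x0:x0+w],None,fx=f,fy=f,interpolation=cv2.INTER_CUBIC)
c=np.zeros((400,800,3),np.uint8); c[:,:400]=up(278,103,50,50,8); c[:,400:]=up(55,95,110,110,4)[:400,:400]
save("crop1",c)
for (u,v) in [(303,128),(412,177)]:
    p=g[v-24:v+24,u-24:u+24]
    b=cv2.GaussianBlur(p,(0,0),.7)
    cs=cv2.HoughCircles(cv2.resize(p,None,fx=4,fy=4,interpolation=cv2.INTER_CUBIC),cv2.HOUGH_GRADIENT,1,200,param1=150,param2=15,minRadius=40,maxRadius=90)
    cc=cs[0,0]/4; print("circle",cc[0]+u-24-.4,cc[1]+v-24-.4,cc[2])
    yy,xx=np.mgrid[0:48,0:48]; m=(np.hypot(xx-24,yy-24)<11)
    w=np.clip(140-b.astype(float),0,None)*m
    print(np.percentile(p[m],[5,20,50,90]),w.sum())
    pts=np.argwhere(w>0)[:,::-1]; ww=w[w>0]
    mu=(pts*ww[:,None]).sum(0)/ww.sum(); d=pts-mu; C=(d.T*ww)@d
    e=np.linalg.eigh(C)[1][:,1]; A=mu+[u-24,v-24]
    P0=onz(i,A-8*e,.068);P1=onz(i,A+8*e,.068); print("slot px",A,"dir",e,"mid",(P0+P1)/2,"ang deg",np.degrees(np.arctan2(*(P1-P0)[1::-1])), "disc", onz(i,(cc[0]+u-24.4,cc[1]+v-24.4),.068))
```

```text
circle 303.725 127.225 15.9
[113.4 168.  187.  192. ] 355.0
slot px [306.71267606 127.29859155] dir [-0.44423509  0.89591025] mid [0.53406512 0.04141385 0.068     ] ang deg 171.52991010774664 disc [0.53316877 0.0445925  0.068     ]
circle 412.475 177.725 18.025
[103.2 146.4 169.  177. ] 1371.0
slot px [412.27352298 175.07658643] dir [-0.93886854 -0.34427584] mid [ 0.52079914 -0.09192849  0.068     ] ang deg 88.45574152673409 disc [ 0.51802315 -0.09334054  0.068     ]
```

View pics/crop1.png

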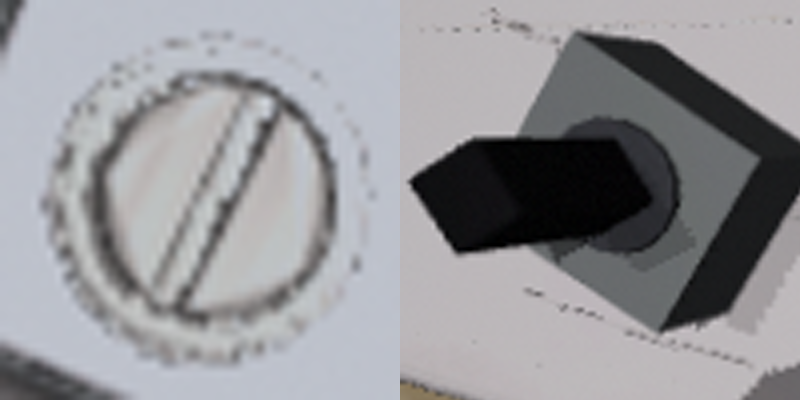

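The enlarged crop shows the slot band between the lines (245,92)-(155,290) and (280,105)-(183,308), the handle's top corners at (412,183), (475,138) and (457,253), and the holder's top corners at (575,30), (760,157) and (660,332), all in crop pixels.

Run:
```python
from h import *
import pickle; i=pickle.load(open("w1.pkl","rb"))
s=lambda x,y:onz(i,(278+x/8-.44,103+y/8-.44),.068)
k=lambda x,y,z:onz(i,(55+(x-400)/4-.4,95+y/4-.4),z)
ang=lambda a,b:np.degrees(np.arctan2(*(b-a)[1::-1]))
a,b,c,d=s(245,92),s(155,290),s(280,105),s(183,308)
print("slot mid",(a+b+c+d)/4,ang(b,a),ang(d,c))
t=[k(*p,.121) for p in [(412,183),(475,138),(457,253)]]
print("handle",ang(t[0],t[1]),np.linalg.norm(t[1]-t[0]),ang(t[0],t[2]),np.linalg.norm(t[2]-t[0]),"ctr",(t[1]+t[2])/2)
h=[k(*p,.05) for p in [(575,30),(760,157),(660,332)]]
print("holder",(h[0]+h[2])/2,ang(h[0],h[1]),np.linalg.norm(h[1]-h[0]),ang(h[1],h[2]),np.linalg.norm(h[2]-h[1]))
b=[k(612,138,.054),k(652,200,.054)];print("hb",ang(*b),np.linalg.norm(b[1]-b[0]))
```

```text
slot mid [0.53313983 0.04369506 0.068     ] -6.63288362721835 -7.602827632756128
handle -41.54656488708878 0.020515072792171428 -134.91568564756975 0.0192993211100098 ctr [0.44960875 0.25974678 0.121     ]
holder [0.44952863 0.25967622 0.05      ] -107.8502947623532 0.0633185035292627 162.77848003748957 0.06342318754263641
hb -133.41854810927853 0.0205710659692527
```

drive_tool:
  plan:
    - [0,11,-41,0,0]
    - [0,11,-41,0,0]
    - [0,11,-41,0,0]
    - [0,11,-41,0,0]
    - [0,11,-41,0,0]
    - [0,0,0,0,-1]
    - [0,0,0,0,-1]
    - [0,0,0,0,-1]

```text
time_s: 2.35
tcp_pos: [0.4498, 0.2532, 0.2512]
eef_rot: [3.141, 0.001, 0.724]
force: [-0.1, 0.2, -0.3]
width: 0.094
finger_force: 0.0
```

drive_tool:
  plan:
    - [0,0,0,0,-1]
    - [0,0,0,0,-1]
    - [0,0,0,0,-1]
    - [0,0,0,0,-1]
    - [0,0,0,0,-1]
    - [0,0,0,0,-1]
    - [0,0,0,0,-1]
    - [0,0,0,0,-1]

```text
time_s: 3.15
tcp_pos: [0.4499, 0.2525, 0.2513]
eef_rot: [-3.141, 0.001, 1.84]
force: [-0.0, 0.5, 0.7]
width: 0.094
finger_force: 0.0
```

drive_tool:
  plan:
    - [0,0,0,0,-1]
    - [0,0,0,0,-1]
    - [0,0,0,0,-1]
    - [0,0,0,0,-0.9]
    - [0,0,0,0,0]
    - [0,0,0,0,0]

```text
time_s: 3.75
tcp_pos: [0.4499, 0.2534, 0.2514]
eef_rot: [-3.141, 0.0, 2.377]
force: [-1.0, 0.5, -0.1]
width: 0.0942
finger_force: 0.0
```

Run:
```python
from h import *
to([.4495,.2597,.062],2.386)
i,im=cam("wrist"); save("w2",im); np.save("w2.npy",im)
print(proj(i,[[.4495,.2597,.121],[.4495,.2597,.05]]))
```

```text
t 3.75 tcp [0.4499 0.2534 0.2514] rot [-3.141  0.     2.377] F [-1.   0.5 -0.1] T [ 0.03 -0.18  0.  ] w 0.09420588981756703
shift mm [  4.8   4.4 189.4] turn -0.07
[[285.512176   194.14481728]
 [284.71222722 182.55034858]]
```

View pics/w2.png

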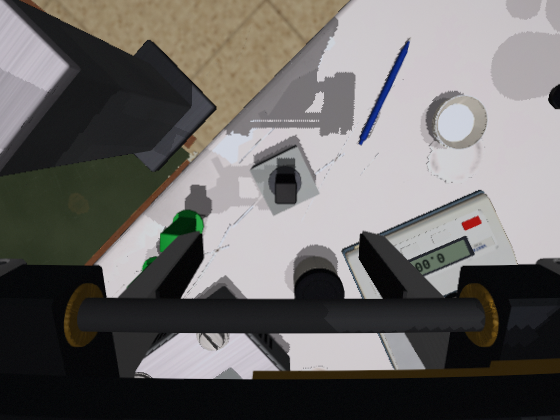

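The handle is square to the picture at (286,190), 4 px from the prediction, and the path between the fingers is clear. Descending to grip.

drive_tool:
  plan:
    - [0,5,4.5,0,0]
    - [0,0,0,40,0]
    - [0,0,0,40,0]
    - [0,0,0,40,0]
    - [0,0,0,40,0]
    - [0,0,0,20,0]
    - [0,0,0,9,0]
    - [0,0,0,0,0]

```text
time_s: 4.6
tcp_pos: [0.4485, 0.2613, 0.0613]
eef_rot: [-3.139, -0.001, 2.381]
force: [-0.8, -0.7, 0.0]
width: 0.0938
finger_force: 0.0
```

drive_tool:
  plan:
    - [1,0,0,0,0]
    - [1,0,0,0,0]
    - [1,0,0,0,0]
    - [1,0,0,0,0]
    - [1,0,0,0,0]
    - [1,0,0,0,0]
    - [1,0,0,0,0]
    - [1,0,0,0,0]
  newtons: 40

```text
time_s: 5.4
tcp_pos: [0.4492, 0.2613, 0.0624]
eef_rot: [-3.141, 0.0, 2.381]
force: [0.2, 0.1, 0.3]
width: 0.0335
finger_force: 0.0
```

drive_tool:
  plan:
    - [1,0,0,0,0]
    - [1,0,0,0,0]
    - [1,0,0,0,0]
    - [1,0,0,0,0]
    - [1,0,0,0,0]

```text
time_s: 5.9
tcp_pos: [0.4491, 0.2613, 0.0624]
eef_rot: [-3.141, 0.0, 2.381]
force: [0.5, 0.0, -0.3]
width: 0.0218
finger_force: 40.0
```

drive_tool:
  plan:
    - [1,0,0,-15,0]
    - [1,0,0,-35,0]
    - [1,0,0,-35,0]
    - [1,0,0,-35,0]
    - [1,0,0,-20,0]
    - [1,0,0,0,0]

```text
time_s: 6.5
tcp_pos: [0.451, 0.2622, 0.2063]
eef_rot: [3.135, 0.003, 2.381]
force: [1.1, -0.4, -0.2]
width: 0.0219
finger_force: 40.0
```

Run:
```python
from h import *
s=robot.get_state(); i,im=cam("scene"); np.save("s2.npy",im)
print(s["tcp_pos"],s["eef_rot"],s["width"])
p=proj(i,[s["tcp_pos"]+[0,0,-.0594]])[0]; print(p)
u,v=p.astype(int); c=cv2.resize(im[v-55:v+25,u-50:u+50],None,fx=7,fy=7,interpolation=cv2.INTER_CUBIC); save("crop2",c); print(u-50,v-55)
```

```text
[0.45096592 0.2622132  0.20634178] [3.13452098e+00 2.93709427e-03 2.38130145e+00] 0.021852130623691953
[168.35038976 244.5208183 ]
118 189
```

View pics/crop2.png

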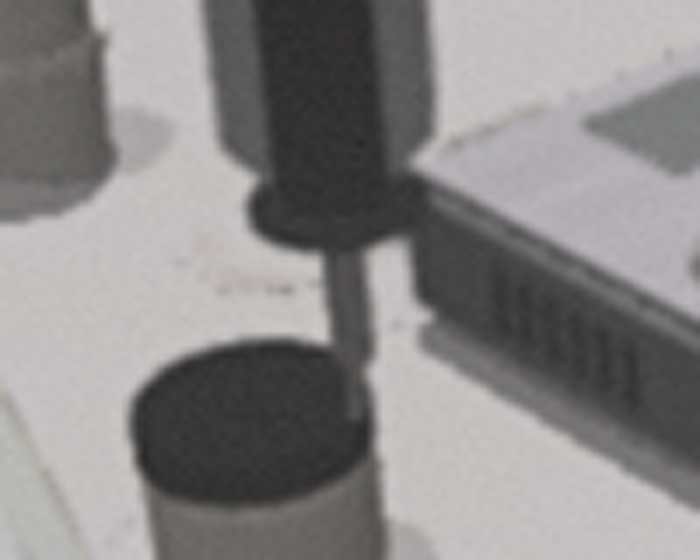

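The crop shows the blade edge-on to the scene camera, tip at (356,420), so the key's x lies along tool x. I check for slip and offset against projections.

Run:
```python
from h import *
s=robot.get_state(); print(s["tcp_pos"],s["eef_rot"])
i=robot.camera_info("scene"); R=Rt(s)
for n,o in [("fingertip y+",[0,.011,0]),("fingertip y-",[0,-.011,0]),("handle bottom",[0,0,.0084]),("collar ctr bottom",[0,0,.0124]),("tip",[0,0,.0594])]:
    p=proj(i,[s["tcp_pos"]+R@o])[0]; print(n,p.round(1),((p-[118,189])*7).round())
ct=[proj(i,[s["tcp_pos"]+R@np.array([.02*np.cos(a),.02*np.sin(a),.0124])])[0] for a in np.linspace(0,6.28,40)]
ct=((np.array(ct)-[118,189])*7); print("collar ext",ct.min(0).round(),ct.max(0).round())
it,im=cam("top"); np.save("t2.npy",im)
p=proj(it,[s["tcp_pos"]+R@[0,0,.0594],s["tcp_pos"]+R@[0,0,.0104]]);print(p)
u,v=p[0].astype(int); save("crop3",cv2.convertScaleAbs(cv2.resize(im[v-35:v+35,u-40:u+40],None,fx=8,fy=8,interpolation=cv2.INTER_CUBIC),alpha=1.5)); print(u-40,v-35)
```

```text
[0.44987947 0.26172325 0.20359499] [3.13877520e+00 1.20746778e-03 2.38125553e+00]
fingertip y+ [158.1 213.2] [281. 170.]
fingertip y- [172.7 212.2] [383. 163.]
handle bottom [165.9 217.6] [335. 200.]
collar ctr bottom [166.2 219.9] [337. 216.]
tip [169.1 246.1] [358. 400.]
collar ext [245. 173.] [429. 262.]
[[101.43362532 228.79487485]
 [ 90.17407251 224.13453076]]
61 193
```

View pics/crop3.png

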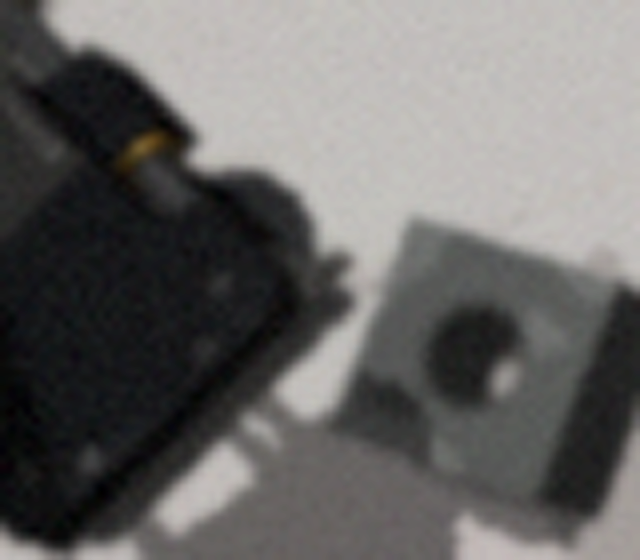

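Projections match the picture: no slip, and the visible tip is the near blade corner. Now carrying the key to above the open stud.

Run:
```python
from h import *
to([.5332,.0437,.170],3.018)
i=robot.camera_info("top"); print(onz(i,(120.4,237.4),.05))
```

```text
t 6.6 tcp [0.449  0.2613 0.2017] rot [-3.141 -0.     2.381] F [-0.3 -0.2 -2.5] T [ 0.01 -0.13  0.03] w 0.02184762321086233
shift mm [-211.   -99.6   31.7] turn -4.56
[0.44793959 0.260271   0.05      ]
```

drive_tool:
  plan:
    - [1,-42,-20,0,0]
    - [1,-42,-20,0,0]
    - [1,-42,-20,0,0]
    - [1,-42,-20,0,0]
    - [1,-43,-20,0,0]

```text
time_s: 7.1
tcp_pos: [0.5322, 0.0419, 0.1994]
eef_rot: [-3.138, -0.004, 2.382]
force: [0.8, 0.3, -0.9]
width: 0.0215
finger_force: 40.0
```

drive_tool:
  plan:
    - [1,0,0,0,-1]
    - [1,0,0,0,-1]
    - [1,0,0,0,-1]
    - [1,0,0,0,-1]
    - [1,0,0,30,-0.55]
    - [1,0,0,0,0]
    - [1,0,0,0,0]
    - [1,0,0,0,0]

```text
time_s: 7.9
tcp_pos: [0.5332, 0.0435, 0.1725]
eef_rot: [-3.141, -0.0, 3.015]
force: [0.7, 0.4, -0.9]
width: 0.0219
finger_force: 40.0
```

Run:
```python
from h import *
to([.5332,.0437,.142],3.018)
```

```text
t 7.9 tcp [0.5332 0.0435 0.1725] rot [-3.141 -0.     3.015] F [ 0.7  0.4 -0.9] T [ 0.01 -0.12  0.01] w 0.02188397902700879
shift mm [ 0.   0.2 30.5] turn -0.02
```

drive_tool:
  plan:
    - [1,0,0,20,0]
    - [1,0,0,15,0]
    - [1,0,0,0,0]
    - [1,0,0,0,0]
    - [1,0,0,0,0]

```text
time_s: 8.4
tcp_pos: [0.5338, 0.0435, 0.1385]
eef_rot: [3.142, 0.002, 3.016]
force: [0.0, -0.2, -1.3]
width: 0.0217
finger_force: 40.0
```

Run:
```python
from h import *
s=robot.get_state(); print(s["tcp_pos"],s["force"],s["torque"]); R=Rt(s)
out=np.zeros((560,800,3),np.uint8)
for n,k in [("scene",0),("top",1)]:
    i,im=cam(n)
    P=[s["tcp_pos"]+R@[x,0,.0594] for x in(-.011,0,.011)]
    p=proj(i,P); u,v=(p[1]+.5).astype(int); x0,y0=u-25,v-35
    c=cv2.resize(im[y0:y0+70,x0:x0+50],None,fx=8,fy=8,interpolation=cv2.INTER_CUBIC)
    if k: c=cv2.convertScaleAbs(c,alpha=1.5)
    out[:,400*k:400*k+400]=c
    q=proj(i,[[.5332,.0437,.068]])
    print(n,x0,y0,"tip",((p-[x0,y0])*8+3.5).round(),"slot pred",((q-[x0,y0])*8+3.5).round())
save("crop4",out)
```

```text
[0.53378282 0.04348191 0.13849423] [ 0.0298533  -0.22614537 -1.30543622] [ 0.01468476 -0.13062624  0.0301099 ]
scene 201 179 tip [[173. 272.]
 [201. 286.]
 [230. 301.]] slot pred [[205. 327.]]
top 192 160 tip [[208. 248.]
 [201. 287.]
 [195. 326.]] slot pred [[207. 300.]]
```

View pics/crop4.png

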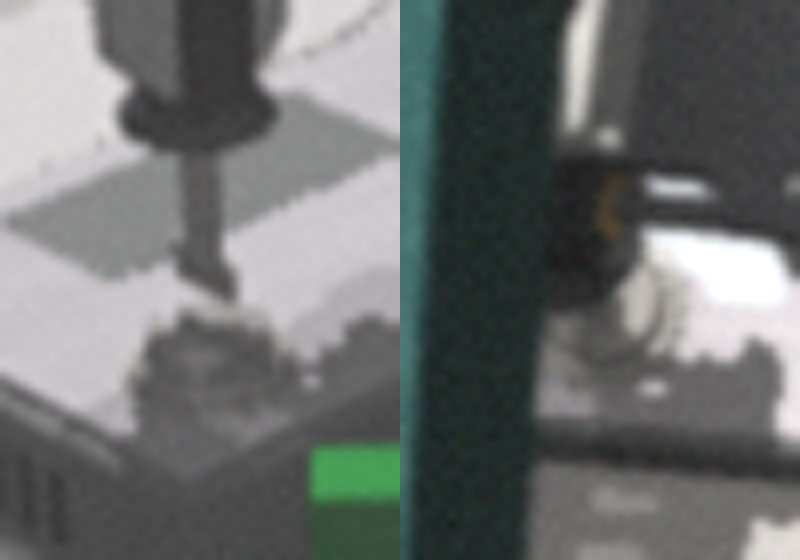

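The blade is at (175,275)-(235,300) in the scene half, as predicted. It lies over the stud and parallel to the slot. Lowering gently and watching the contact height: about 0.127 means it landed on top, about 0.122 means it is in the slot.

drive_tool:
  plan:
    - [1,0,0.3,6,0]
    - [1,0,0,3,0]
    - [1,0,0,1,0]
    - [1,0,0,1,0]
    - [1,0,0,0,0]
    - [1,0,0,0,0]

```text
time_s: 9.1
tcp_pos: [0.5333, 0.0438, 0.1265]
eef_rot: [-3.142, 0.0, 3.017]
force: [0.5, 0.3, -0.7]
width: 0.022
finger_force: 40.0
```

drive_tool:
  plan:
    - [1,0,0,0.7,0]
    - [1,0,0,0.7,0]
    - [1,0,0,0.6,0]
    - [1,0,0,0,0]
    - [1,0,0,0,0]

```text
time_s: 9.6
tcp_pos: [0.5332, 0.0438, 0.1245]
eef_rot: [-3.142, 0.0, 3.017]
force: [-0.2, -0.3, -0.8]
width: 0.0218
finger_force: 40.0
```

No contact at 0.1245, so the blade is about 3 mm inside the slot. Going on until the floor and spring are felt.

drive_tool:
  plan:
    - [1,0,0,0.7,0]
    - [1,0,0,0.7,0]
    - [1,0,0,0.6,0]
    - [1,0,0,0,0]
    - [1,0,0,0,0]

```text
time_s: 10.1
tcp_pos: [0.5332, 0.0438, 0.1224]
eef_rot: [-3.142, 0.0, 3.017]
force: [0.5, -0.1, -1.0]
width: 0.0216
finger_force: 40.0
```

drive_tool:
  plan:
    - [1,0,0,0.6,0]
    - [1,0,0,0.6,0]
    - [1,0,0,0,0]
    - [1,0,0,0,0]

```text
time_s: 10.5
tcp_pos: [0.5334, 0.0438, 0.1218]
eef_rot: [-3.142, 0.001, 3.017]
force: [-0.8, -0.8, 1.5]
width: 0.0216
finger_force: 40.0
```

drive_tool:
  plan:
    - [1,0,0,0.7,0]
    - [1,0,0,0.7,0]
    - [1,0,0,0.6,0]
    - [1,0,0,0,0]
    - [1,0,0,0,0]

```text
time_s: 11.0
tcp_pos: [0.5334, 0.0438, 0.12]
eef_rot: [-3.142, 0.001, 3.017]
force: [-2.6, 0.0, 5.3]
width: 0.0218
finger_force: 40.0
```

drive_tool:
  plan:
    - [1,0,0,0.7,0]
    - [1,0,0,0.7,0]
    - [1,0,0,0.6,0]
    - [1,0,0,0,0]
    - [1,0,0,0,0]

```text
time_s: 11.5
tcp_pos: [0.5334, 0.0438, 0.1184]
eef_rot: [-3.142, 0.001, 3.017]
force: [-3.2, -0.0, 7.0]
width: 0.0219
finger_force: 40.0
```

drive_tool:
  plan:
    - [1,0,0,0.7,0]
    - [1,0,0,0.7,0]
    - [1,0,0,0.6,0]
    - [1,0,0,0,0]
    - [1,0,0,0,0]

```text
time_s: 12.0
tcp_pos: [0.5334, 0.0438, 0.1168]
eef_rot: [-3.142, 0.001, 3.017]
force: [-3.1, 0.0, 8.1]
width: 0.0221
finger_force: 40.0
```

Run:
```python
from h import *
to([.5334,.0438,.1165])
```

```text
t 12.0 tcp [0.5334 0.0438 0.1168] rot [-3.142e+00  1.000e-03  3.017e+00] F [-3.1  0.   8.1] T [ 0.12  0.66 -0.02] w 0.022091093872888778
shift mm [0.  0.  0.3] turn None
```

drive_tool:
  plan:
    - [1,0,0,0.5,0]
    - [1,0,0,0,0.5]
    - [1,0,0,0,0.5]
    - [1,0,0,0,0.5]
    - [1,0,0,0,0.5]
    - [1,0,0,0,0]
    - [1,0,0,0,0]

```text
time_s: 12.7
tcp_pos: [0.5334, 0.0437, 0.1164]
eef_rot: [3.141, 0.001, 2.737]
force: [-3.3, -0.1, 9.6]
width: 0.022
finger_force: 40.0
```

Run:
```python
from h import *
to([.5334,.0438,.1165])
```

```text
t 12.7 tcp [0.5334 0.0437 0.1164] rot [3.141e+00 1.000e-03 2.737e+00] F [-3.3 -0.1  9.6] T [0.03 0.74 0.03] w 0.0220422535970167
shift mm [ 0.   0.1 -0.1] turn None
```

drive_tool:
  plan:
    - [1,0,0,0,0.6]
    - [1,0,0,0,0.6]
    - [1,0,0,0,0.6]
    - [1,0,0,0,0.6]
    - [1,0,0,0,0.6]
    - [1,0,0,0,0.6]
    - [1,0,0,0,0.6]
    - [1,0,0,0,0.3]

```text
time_s: 13.5
tcp_pos: [0.5331, 0.0436, 0.1163]
eef_rot: [3.141, 0.001, 2.107]
force: [-3.9, 0.3, 9.0]
width: 0.0218
finger_force: 40.0
```

Run:
```python
from h import *
for _ in range(3): robot.read_camera("top"); s=robot.get_state(); print(s["time_s"],s["eef_rot"],s["tcp_pos"],s["force"].round(2),s["torque"].round(3),s["joint_efforts"][5].round(4))
```

```text
13.55 [3.14145492e+00 6.46801498e-04 2.10584388e+00] [0.53310496 0.04365282 0.1163372 ] [-4.18 -0.11  9.18] [-0.108  0.871  0.063] 0.1761
13.6 [3.14145416e+00 6.34585645e-04 2.10829351e+00] [0.53310646 0.04365171 0.11632468] [-4.14  0.03  9.17] [-0.064  0.836  0.034] 0.1693
13.65 [3.14143823e+00 6.46369111e-04 2.10882963e+00] [0.53310803 0.04363975 0.116329  ] [-3.74  0.    8.27] [-0.134  0.839 -0.032] 0.0414
```

The stud is turning with low torque. I'll feel for the catch without touching the stop. After each 0.08 rad step I ease off 2.8 mm. On the ledge the push vanishes; in the catch the spring still pushes about 7 N. The catch window is 0.1 rad wide, so a 0.08 step cannot reach the stop unnoticed.

drive_tool:
  plan:
    - [1,0,0,-1.4,0]
    - [1,0,0,-1.4,0]
    - [1,0,0,0,0]
    - [1,0,0,0,0]
    - [1,0,0,0,0]

```text
time_s: 14.15
tcp_pos: [0.5331, 0.0437, 0.1186]
eef_rot: [-3.142, 0.0, 2.109]
force: [-2.9, -0.2, 7.4]
width: 0.0218
finger_force: 40.0
```

drive_tool:
  plan:
    - [1,0,0,-1,0]
    - [1,0,0,0,0]
    - [1,0,0,0,0]

```text
time_s: 14.45
tcp_pos: [0.5331, 0.0437, 0.1189]
eef_rot: [-3.141, 0.0, 2.109]
force: [-2.5, -1.1, 5.6]
width: 0.0221
finger_force: 40.0
```

drive_tool:
  plan:
    - [1,0,0,-1,0]
    - [1,0,0,0,0]
    - [1,0,0,0,0]

```text
time_s: 14.75
tcp_pos: [0.5332, 0.0437, 0.1191]
eef_rot: [-3.141, 0.0, 2.109]
force: [0.1, -0.4, 1.1]
width: 0.0218
finger_force: 40.0
```

On the ledge: force fades to about 0 and z stays at 0.119. Now the step-and-feel cycle.

drive_tool:
  plan:
    - [1,0,0,2.4,0]
    - [1,0,0,2.4,0]
    - [1,0,0,0,0.28]
    - [1,0,0,0,0.28]
    - [1,0,0,0,0]
    - [1,0,0,-2.4,0]
    - [1,0,0,-2.4,0]
    - [1,0,0,0,0]

```text
time_s: 15.55
tcp_pos: [0.5334, 0.0439, 0.1192]
eef_rot: [3.141, -0.0, 2.031]
force: [1.2, -0.3, 0.4]
width: 0.0222
finger_force: 40.0
```

drive_tool:
  plan:
    - [1,0,0,2.4,0]
    - [1,0,0,2.4,0]
    - [1,0,0,0,0.28]
    - [1,0,0,0,0.28]
    - [1,0,0,0,0]
    - [1,0,0,-2.4,0]
    - [1,0,0,-2.4,0]
    - [1,0,0,0,0]

```text
time_s: 16.35
tcp_pos: [0.5333, 0.0439, 0.1191]
eef_rot: [3.142, -0.0, 1.953]
force: [0.9, 1.3, 1.8]
width: 0.0216
finger_force: 40.0
```

drive_tool:
  plan:
    - [1,0,0,2.4,0]
    - [1,0,0,2.4,0]
    - [1,0,0,0,0.28]
    - [1,0,0,0,0.28]
    - [1,0,0,0,0]
    - [1,0,0,-2.4,0]
    - [1,0,0,-2.4,0]
    - [1,0,0,0,0]

```text
time_s: 17.15
tcp_pos: [0.5332, 0.0438, 0.1191]
eef_rot: [-3.142, -0.0, 1.874]
force: [-0.7, 0.7, 2.6]
width: 0.0219
finger_force: 40.0
```

drive_tool:
  plan:
    - [1,0,0,2.4,0]
    - [1,0,0,2.4,0]
    - [1,0,0,0,0.28]
    - [1,0,0,0,0.28]
    - [1,0,0,0,0]
    - [1,0,0,-2.4,0]
    - [1,0,0,-2.4,0]
    - [1,0,0,0,0]

```text
time_s: 17.95
tcp_pos: [0.5332, 0.0438, 0.1191]
eef_rot: [-3.141, 0.0, 1.796]
force: [-0.3, -0.2, 2.7]
width: 0.0214
finger_force: 40.0
```

Run:
```python
from h import *
s=robot.get_state(); print(s["torque"],s["force"],s["tcp_pos"],s["joint_efforts"][5])
```

```text
[-0.00670101 -0.08593834 -0.01616675] [-0.29154715 -0.18358953  2.67963568] [0.53324069 0.04379282 0.11905141] -0.00027622638299362734
```

Tool angle is 1.22, still on the ledge. Continuing.

drive_tool:
  plan:
    - [1,0,0,2.4,0]
    - [1,0,0,2.4,0]
    - [1,0,0,0,0.28]
    - [1,0,0,0,0.28]
    - [1,0,0,0,0]
    - [1,0,0,-2.4,0]
    - [1,0,0,-2.4,0]
    - [1,0,0,0,0]

```text
time_s: 18.75
tcp_pos: [0.5333, 0.0438, 0.1192]
eef_rot: [-3.142, 0.0, 1.718]
force: [0.0, -0.8, 1.8]
width: 0.0218
finger_force: 40.0
```

drive_tool:
  plan:
    - [1,0,0,2.4,0]
    - [1,0,0,2.4,0]
    - [1,0,0,0,0.28]
    - [1,0,0,0,0.28]
    - [1,0,0,0,0]
    - [1,0,0,-2.4,0]
    - [1,0,0,-2.4,0]
    - [1,0,0,0,0]

```text
time_s: 19.55
tcp_pos: [0.5332, 0.0438, 0.1194]
eef_rot: [-3.142, 0.0, 1.64]
force: [-0.4, 0.5, 3.2]
width: 0.0218
finger_force: 40.0
```

drive_tool:
  plan:
    - [1,0,0,-1,0]
    - [1,0,0,0,0]
    - [1,0,0,0,0]
    - [1,0,0,0,0]

```text
time_s: 19.95
tcp_pos: [0.5329, 0.0438, 0.1199]
eef_rot: [-3.14, -0.0, 1.64]
force: [-0.2, 0.2, -1.3]
width: 0.0219
finger_force: 40.0
```

Still on the ledge (no push at 0.1199). Next step.

drive_tool:
  plan:
    - [1,0,0,2.9,0]
    - [1,0,0,2.9,0]
    - [1,0,0,0,0.28]
    - [1,0,0,0,0.28]
    - [1,0,0,0,0]
    - [1,0,0,-2.4,0]
    - [1,0,0,-2.4,0]
    - [1,0,0,0,0]

```text
time_s: 20.75
tcp_pos: [0.533, 0.0438, 0.1209]
eef_rot: [3.141, 0.0, 1.562]
force: [-2.0, 0.7, 4.3]
width: 0.0219
finger_force: 40.0
```

Run:
```python
from h import *
s=robot.get_state(); print(s["torque"],s["force"],s["tcp_pos"],s["eef_rot"],s["joint_efforts"][5])
```

```text
[-0.03789844  0.54215196 -0.0759607 ] [-2.00572303  0.71044951  4.29603195] [0.53296434 0.04382301 0.12094895] [3.14142675e+00 1.07717414e-04 1.56174085e+00] 0.006339122046483681
```

Caught: z is 0.121 and the spring is still pushing. Easing off fully.

drive_tool:
  plan:
    - [1,0,0,-0.8,0]
    - [1,0,0,-0.8,0]
    - [1,0,0,-0.8,0]
    - [1,0,0,0,0]
    - [1,0,0,0,0]

```text
time_s: 21.25
tcp_pos: [0.5331, 0.0438, 0.1218]
eef_rot: [-3.141, 0.0, 1.562]
force: [-2.0, -0.1, 3.6]
width: 0.0218
finger_force: 40.0
```

Run:
```python
from h import *
s=robot.get_state(); print(s["torque"],s["force"],s["tcp_pos"],s["eef_rot"],s["joint_efforts"][5])
```

```text
[0.00210723 0.39234451 0.00943871] [-2.04020335 -0.06834028  3.62935758] [0.53310692 0.04379426 0.12176523] [-3.14116278e+00  3.10186286e-05  1.56157338e+00] 0.00020190278974041576
```

drive_tool:
  plan:
    - [1,0,0,-2,0]
    - [1,0,0,-3,0]
    - [1,0,0,-5,0]
    - [1,0,0,-20,0]
    - [1,0,0,-30,0]
    - [1,0,0,-25,0]
    - [1,0,0,0,0]

```text
time_s: 21.95
tcp_pos: [0.5356, 0.0437, 0.2116]
eef_rot: [3.132, 0.0, 1.562]
force: [1.0, -0.8, -1.0]
width: 0.0219
finger_force: 40.0
```

Run:
```python
from h import *
to([.449,.2605,.20])
```

```text
t 21.95 tcp [0.5356 0.0437 0.2116] rot [3.132 0.    1.562] F [ 1.  -0.8 -1. ] T [-0.01 -0.08  0.02] w 0.021864890639353672
shift mm [216.  -88.7  10.8] turn None
```

drive_tool:
  plan:
    - [1,43,-17,0,0]
    - [1,43,-17,0,0]
    - [1,43,-17,0,0]
    - [1,43,-17,0,0]
    - [1,44,-18,0,0]
    - [1,0,0,0,0]
    - [1,0,0,0,0]
    - [1,0,0,0,0]

```text
time_s: 22.75
tcp_pos: [0.4493, 0.2596, 0.2059]
eef_rot: [-3.14, 0.001, 1.561]
force: [-0.0, 0.4, -1.2]
width: 0.0218
finger_force: 40.0
```

Run:
```python
from h import *
to([.449,.2605,.063])
i=robot.camera_info("top"); im=robot.read_camera("top")
# stud view now free: dark line in the stud tops
save("t5",cv2.convertScaleAbs(cv2.resize(im[175:225,195:305],None,fx=7,fy=7,interpolation=cv2.INTER_CUBIC),alpha=1.5))
```

```text
t 22.75 tcp [0.4493 0.2596 0.2059] rot [-3.140e+00  1.000e-03  1.561e+00] F [-0.   0.4 -1.2] T [-0.05 -0.16  0.  ] w 0.021750029591628233
shift mm [ 1.100e+00 -1.000e-01  1.429e+02] turn None
```

View pics/t5.png

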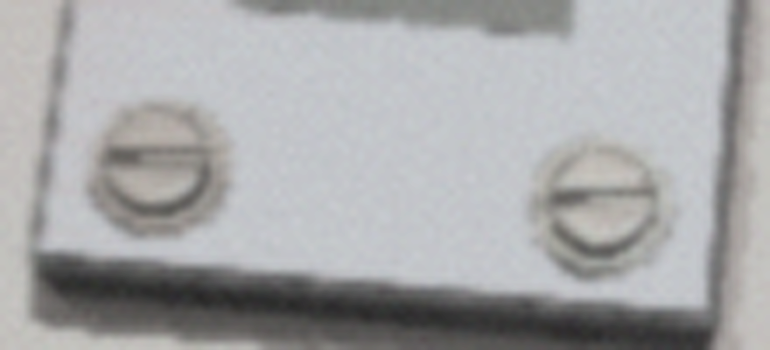

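Both slots now lie along the front edge (left at (158,157), right at (603,195)). Stud 1 is fastened and stud 2 is unchanged. Lowering the key into the holder.

drive_tool:
  plan:
    - [1,1,0,30,0]
    - [1,0,0,35,0]
    - [1,0,0,25,0]
    - [1,0,0,5,0]
    - [1,0,0,5,0]
    - [1,0,0,5,0]
    - [1,0,0,0,0]
    - [1,0,0,0,0]

```text
time_s: 23.6
tcp_pos: [0.45, 0.2618, 0.1031]
eef_rot: [3.14, -0.001, 1.561]
force: [-0.2, 1.0, -1.8]
width: 0.0214
finger_force: 40.0
```

drive_tool:
  plan:
    - [1,-1,0,8,0]
    - [1,0,0,8,0]
    - [1,0,0,8,0]
    - [1,0,0,8,0]
    - [1,0,0,4,0]
    - [1,0,0,0,0]
    - [1,0,0,0,0]

```text
time_s: 24.3
tcp_pos: [0.4493, 0.2606, 0.0659]
eef_rot: [-3.142, 0.0, 1.562]
force: [0.2, -0.4, -1.4]
width: 0.0221
finger_force: 40.0
```

drive_tool:
  plan:
    - [1,0,0,1,0]
    - [1,0,0,1,0]
    - [1,0,0,1,0]
    - [1,0,0,0,0]
    - [1,0,0,0,0]

```text
time_s: 24.8
tcp_pos: [0.4492, 0.2606, 0.063]
eef_rot: [3.141, 0.0, 1.562]
force: [-1.1, 0.2, -0.6]
width: 0.0219
finger_force: 40.0
```

drive_tool:
  plan:
    - [1,0,0,0.5,0]
    - [1,0,0,0.5,0]
    - [1,0,0,0,0]
    - [1,0,0,0,0]

```text
time_s: 25.2
tcp_pos: [0.4493, 0.2606, 0.0624]
eef_rot: [3.141, -0.0, 1.562]
force: [-1.3, 0.8, 1.8]
width: 0.0216
finger_force: 40.0
```

The collar is seated (z 0.0624, same as at the pick-up, with a light push). Releasing and backing straight up.

drive_tool:
  plan:
    - [0.8,0,0,0,0]
    - [0.6,0,0,0,0]
    - [0.3,0,0,0,0]
    - [0,0,0,0,0]
    - [0,0,0,0,0]
    - [0,0,0,0,0]
    - [0,0,0,0,0]
    - [0,0,0,0,0]

```text
time_s: 26.0
tcp_pos: [0.4492, 0.2605, 0.0619]
eef_rot: [-3.142, 0.0, 1.562]
force: [-0.8, -0.1, 0.9]
width: 0.0744
finger_force: 0.0
```

drive_tool:
  plan:
    - [0,0,0,0,0]
    - [0,0,0,0,0]
    - [0,0,0,-15,0]
    - [0,0,0,-30,0]
    - [0,0,0,-40,0]
    - [0,0,0,-40,0]
    - [0,0,0,-30,0]
    - [0,0,0,0,0]

```text
time_s: 26.8
tcp_pos: [0.4516, 0.2617, 0.223]
eef_rot: [3.131, -0.005, 1.562]
force: [-0.2, 0.4, -0.5]
width: 0.0943
finger_force: 0.0
```

Run:
```python
from h import *
i,im=cam("wrist"); s=robot.get_state(); print(s["tcp_pos"],s["width"],s["time_s"])
hsv=cv2.cvtColor(im,cv2.COLOR_RGB2HSV)
p=proj(i,[[.449,.2605,.121],[.449,.2605,.054],[.449,.2605,.05]]); print(p)
u,v=p[0].astype(int); m=(im.max(2)<45).astype(np.uint8)[v-30:v+30,u-30:u+30]
n,l,st,c=cv2.connectedComponentsWithStats(m); print([(st[k],(c[k]+[u-30,v-30]).round(1)) for k in range(1,n) if st[k][4]>60])
```

```text
[0.45046479 0.26112777 0.2197294 ] 0.09377107343044565 26.85
[[276.79362391 207.11179261]
 [277.0077819  193.09220802]
 [277.01811751 192.41666413]]
[(array([ 14,   0,  29,  42, 643], dtype=int32), array([273.8, 193.8]))]
```

The key stands upright in the holder at its expected place, and the gripper is open and clear. Handing in.

```bash
python3 -c "
from cell import robot
print(robot.job_done())"
```

```text
the job is handed in; nothing more can be done
None
```

The open stud is turned about 1.45 rad and sprung up in its catch, the key is back fully home in its holder, nothing else was moved, and I handed the job in at about 27 s; I found the catch by easing off at each small step instead of feeling for the turning stop, and the hand-in returned no verdict.

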